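# Unload the slanted drainer in a veterinary lab

## Robot

A 6-joint arm with a two-finger parallel gripper is mounted at the origin on the work surface. World frame = base frame: x ahead of the robot, y to its left, z up, the work surface at z = 0. Lengths are in m, angles in rad, forces in N, time in s.
With the tool pointing down it reaches from about 0.35 to 1 m from the base axis. Payload 7.1 kg.
Tool frame: the origin (TCP) lies between the finger pads; the fingertips stand 22 mm ahead of it and the grasp point (between the pads) lies 3 mm ahead of it; z points along the fingers, y is the line along which they close (so a half turn about z gives the same grasp; the last joint's range is limited). The gripper opens to 85 mm and grips with 20 to 120 N. Pads are 22 mm wide; open, the fingers measure 114 mm over their backs; the gripper's body (76 mm by 85 mm) begins 54 mm behind the grasp point. The pads swing forward as they close: fully open they stand 13 mm farther back than shut.
Start: joints at [-1.321, 0.423, 1.63, -0, 1.089, -0.019], TCP at [0.166, -0.603, 0.253] pointing down, gripper open.
Joint ranges: [-3, 3], [-0.9, 2.11], [0.09, 2.58], [-1.31, 4.45], [0.11, 2.69], [-2.54, 2.54]. Speed limits (rad/s): [2.39, 2.39, 3.01, 3.14, 3.14, 3.14].

## Interface

Orientations are given as a rotation vector (axis times angle).
In Python, from rig import manip gives the robot as it stands. The module is installed in compiled form; this text tells all that it offers. Calls block until the motion is done:
- manip.move_to(position, orientation): joint-space move of the TCP to a pose.
- manip.servo_line(position, orientation=None, rate=0.15): straight line of the TCP; orientation=None keeps the orientation; rate is the mean speed in m/s.
- manip.set_joints(angles): joint-space move.
- manip.command_gripper(opening, f_grip=None): finger opening in m; f_grip is the grip in N (None keeps the last); returns when the fingers have stopped.
- manip.hold(seconds).
- manip.solve_ik(position, orientation): joint angles nearest the present ones, or None.
- manip.camera(name): name is "side" or "top" or "wrist"; returns a dict with "image" (400x640x3 uint8, red, green, blue), "fx", "fy", "cx", "cy" (pixels), "k1" (the pictures are not rectified: a ray, as slopes to the right and down, at radius r is drawn at 1 + k1 r^2 times it, then the intrinsics apply), "cam_to_world" (4x4, takes a point from camera to world coordinates); the wrist camera has in their place "mount" (4x4, takes a point from camera to tool coordinates, whose origin is the TCP and whose axes are the flange's). Camera axes: x right, y down, z forward; pixel columns grow to the right and rows downward; lengths in m; the calibration is good to about 2 mm. A picture is of the moment at which its call begins: read the wrist's pose just before it. There is no depth.
A pose or a line that the arm cannot do raises manip.IKError and nothing moves.
- manip.sign_off(): hands the job in; it is judged then, once.
Readings, each from a call of its own:
- manip.get_time(): time.
- manip.get_joint_positions(): joint angles.
- manip.get_joint_vel(): joint speeds.
- manip.get_tau(): joint torques, N m.
- manip.get_position(): TCP position.
- manip.get_ee_rot(): TCP orientation.
- manip.get_contact_force(): force on the tool from outside, world axes, zero at the start.
- manip.get_torque(): the same for the moment, N m.
- manip.get_width(): finger opening in m.
- manip.get_grip_force(): force on a finger pad.
Only numpy, scipy, OpenCV 4.12 (cv2) and the standard library are available. Lean on these libraries where they do the work, as an engineer would, in place of code of your own. Each camera call takes 0.05 s, during which the arm holds its last target. There are 200 camera calls.

## Task

First take the blue-backed colour chart out of the slanted drainer and lean it on the reading stand: lower edge resting along the yellow line, back on the bar, coloured side up and away from the bar, square and centred, so that it leans back 25 degrees from upright and stays there by itself. Then take the two white test tiles out of the drainer and stand them upright on edge in the two rack slots marked green, one in each, centred and right down on the slot's floor. Keep the plates more or less on edge, set them down rather than dropping them, and leave the dark tiles and everything else on the bench alone.

Things in the scene. Friction and masses are not known exactly. Their poses are not given: they have to be found in the camera images.
- drainer: Fixed drainer, white tray 230 (x) x 140 (y) mm. Three slots at x = -60, 0, 60 mm, y = 0, each with one plate leaning 30 deg from upright, top towards the drainer's -x, lower edge 24 mm above the bench. Steel wires only at y = -36 and 36 mm: behind (-x) 85 mm up the plate, in front 22 mm up. Pull plates out along their slant, over 30 mm. Origin: centre of underside, z up. May be left or right.
- chart: Loose colour chart: stiff board 8 mm thick, 110 wide, 150 tall, 0.16 kg (+-30%), blue with a white front that bears rows of coloured squares. Origin: middle of the lower edge, mid thickness. x = outward normal of the coloured face, y along the width, z up the board. Starts in any of the drainer's slots, front face up, towards the drainer's +x.
- tile_a: Loose white test tile with six grey round wells on its front: 8 mm thick, 90 mm wide, 110 mm tall, 0.18 kg give or take 30 percent. Origin: middle of the lower edge, at mid thickness. Axes: x = normal of the face with wells, y along the width, z up the tile. Starts in a drainer slot. Either way round is fine in the rack.
- tile_b: The other white test tile, identical to tile_a, same origin and axes; starts in another drainer slot.
- stand: Fixed reading stand: black rubber base 160 (x) x 180 (y) x 12 mm, yellow line 6 mm wide along y on its top at x = 45 mm, bar along y. Origin: centre of underside, z up. The chart's lower back edge goes on the line (chart origin then at x = 48.6, z = 13.7 mm), centred on y = 0, its top tipped 25 deg towards the stand's -x, coloured face up and to +x. Friction holds it at that angle.
- stand_bar: The stand's bar: 10 mm diameter, 160 mm along y, on two posts of 12 mm diameter at y = -80 and 80 mm. Origin: centre of the bar, at x = 2.4, z = 91.5 mm in the stand's frame. It touches the chart's back 90 mm up from the lower edge.
- rack: Fixed rack: blue base 205 (x) x 120 (y) x 15 mm, four slots at x = -69, -23, 23, 69 mm. A tile stands on the base's top (z = 15 mm), faces square to the rack's x, width along y, centred on y = 0. Each slot is a 13 mm gap between round-topped steel wires of radius 3 mm at y = -36 and 36 mm, 55 mm tall above the base. Origin: centre of underside, z up. May be left or right.
- mark_a: Green strip 11 x 110 mm on the floor of one free rack slot. Origin: centre of the slot's floor (15 mm above the bench), axes as the rack's.
- mark_b: Green strip in the other free rack slot, likewise.
- old_a: Dark tile, same size as the white ones, standing upright in one of the rack's other two slots; must stay. Origin: middle of its lower edge.
- old_b: The other dark tile in the rack, likewise.
- dropper: Bystander: amber dropper bottle, 28 mm diameter, 75 mm tall, beyond the work area. Origin: centre of its underside.
- stain: Bystander: white stain bottle with blue cap, 44 mm diameter, 90 mm tall. Origin: centre of its underside.
- slide_box: Bystander: blue slide box 85 x 180 x 32 mm, at the right. Origin: centre of its underside.
- beaker: Bystander: clear beaker, 60 mm diameter, 75 mm tall. Origin: centre of its underside.
- marker: Bystander: red marker lying down, 14 mm diameter, 120 mm long. Origin: on its lower side, at mid length.
- mouse: Bystander: black computer mouse 60 x 100 x 18 mm at the left. Origin: centre of its underside.
Things that resemble listed ones, but are neither listed nor needed, are in the scene too. Leave any red or turquoise look-alike of the tile_a alone.

How it is judged:
On the way, in this order (a step that is already met when the one before it is completed fails the run):
1. the colour chart leans on the stand at its set angle, let go of and at rest (angle between chart's own x axis and vertical between 1.02974 and 1.23918 rad and angle between the y axis of chart and the y axis of stand, either way round below 0.14 rad and x of chart in the frame of stand between 0.0396 and 0.0576 m and y of chart in the frame of stand between -0.022 and 0.022 m and z of chart in the frame of stand between 0.009 and 0.018 m and contact force between chart and stand_bar above 0.05 N and contact force between the fingers and chart below 0.05 N and linear speed of chart below 0.04 m/s and angular speed of chart below 0.5 rad/s), for 0.2 s.
2. one white tile stands upright in a green-marked slot, let go of (((x of tile_a in the frame of mark_a between -0.005 and 0.005 m and y of tile_a in the frame of mark_a between -0.018 and 0.018 m and z of tile_a in the frame of mark_a between -0.003 and 0.003 m and angle between tile_a's own z axis and vertical below 0.122173 rad and contact force between the fingers and tile_a below 0.05 N and linear speed of tile_a below 0.04 m/s and angular speed of tile_a below 0.5 rad/s) or (x of tile_a in the frame of mark_b between -0.005 and 0.005 m and y of tile_a in the frame of mark_b between -0.018 and 0.018 m and z of tile_a in the frame of mark_b between -0.003 and 0.003 m and angle between tile_a's own z axis and vertical below 0.122173 rad and contact force between the fingers and tile_a below 0.05 N and linear speed of tile_a below 0.04 m/s and angular speed of tile_a below 0.5 rad/s) or (x of tile_b in the frame of mark_a between -0.005 and 0.005 m and y of tile_b in the frame of mark_a between -0.018 and 0.018 m and z of tile_b in the frame of mark_a between -0.003 and 0.003 m and angle between tile_b's own z axis and vertical below 0.122173 rad and contact force between the fingers and tile_b below 0.05 N and linear speed of tile_b below 0.04 m/s and angular speed of tile_b below 0.5 rad/s) or (x of tile_b in the frame of mark_b between -0.005 and 0.005 m and y of tile_b in the frame of mark_b between -0.018 and 0.018 m and z of tile_b in the frame of mark_b between -0.003 and 0.003 m and angle between tile_b's own z axis and vertical below 0.122173 rad and contact force between the fingers and tile_b below 0.05 N and linear speed of tile_b below 0.04 m/s and angular speed of tile_b below 0.5 rad/s))), for 0.2 s.
3. both white tiles stand upright, one in each green-marked slot ((((x of tile_a in the frame of mark_a between -0.005 and 0.005 m and y of tile_a in the frame of mark_a between -0.018 and 0.018 m and z of tile_a in the frame of mark_a between -0.003 and 0.003 m and angle between tile_a's own z axis and vertical below 0.122173 rad and contact force between the fingers and tile_a below 0.05 N and linear speed of tile_a below 0.04 m/s and angular speed of tile_a below 0.5 rad/s) and (x of tile_b in the frame of mark_b between -0.005 and 0.005 m and y of tile_b in the frame of mark_b between -0.018 and 0.018 m and z of tile_b in the frame of mark_b between -0.003 and 0.003 m and angle between tile_b's own z axis and vertical below 0.122173 rad and contact force between the fingers and tile_b below 0.05 N and linear speed of tile_b below 0.04 m/s and angular speed of tile_b below 0.5 rad/s)) or ((x of tile_a in the frame of mark_b between -0.005 and 0.005 m and y of tile_a in the frame of mark_b between -0.018 and 0.018 m and z of tile_a in the frame of mark_b between -0.003 and 0.003 m and angle between tile_a's own z axis and vertical below 0.122173 rad and contact force between the fingers and tile_a below 0.05 N and linear speed of tile_a below 0.04 m/s and angular speed of tile_a below 0.5 rad/s) and (x of tile_b in the frame of mark_a between -0.005 and 0.005 m and y of tile_b in the frame of mark_a between -0.018 and 0.018 m and z of tile_b in the frame of mark_a between -0.003 and 0.003 m and angle between tile_b's own z axis and vertical below 0.122173 rad and contact force between the fingers and tile_b below 0.05 N and linear speed of tile_b below 0.04 m/s and angular speed of tile_b below 0.5 rad/s)))), for 0.2 s.
At the end, for the whole second after the job is handed in: Chart on bar and base, tilted 25 deg (within 6), coloured face up, lower edge within 9 mm of the line, square within 8 deg, centred within 22 mm; a white tile in each green slot: on the floor within 3 mm, 5 mm of mid-plane, 18 mm lengthwise, upright within 7 deg; all released, at rest (all of step 1 and (((x of tile_a in the frame of mark_a between -0.005 and 0.005 m and y of tile_a in the frame of mark_a between -0.018 and 0.018 m and z of tile_a in the frame of mark_a between -0.003 and 0.003 m and angle between tile_a's own z axis and vertical below 0.122173 rad and contact force between the fingers and tile_a below 0.05 N and linear speed of tile_a below 0.04 m/s and angular speed of tile_a below 0.5 rad/s) and (x of tile_b in the frame of mark_b between -0.005 and 0.005 m and y of tile_b in the frame of mark_b between -0.018 and 0.018 m and z of tile_b in the frame of mark_b between -0.003 and 0.003 m and angle between tile_b's own z axis and vertical below 0.122173 rad and contact force between the fingers and tile_b below 0.05 N and linear speed of tile_b below 0.04 m/s and angular speed of tile_b below 0.5 rad/s)) or ((x of tile_a in the frame of mark_b between -0.005 and 0.005 m and y of tile_a in the frame of mark_b between -0.018 and 0.018 m and z of tile_a in the frame of mark_b between -0.003 and 0.003 m and angle between tile_a's own z axis and vertical below 0.122173 rad and contact force between the fingers and tile_a below 0.05 N and linear speed of tile_a below 0.04 m/s and angular speed of tile_a below 0.5 rad/s) and (x of tile_b in the frame of mark_a between -0.005 and 0.005 m and y of tile_b in the frame of mark_a between -0.018 and 0.018 m and z of tile_b in the frame of mark_a between -0.003 and 0.003 m and angle between tile_b's own z axis and vertical below 0.122173 rad and contact force between the fingers and tile_b below 0.05 N and linear speed of tile_b below 0.04 m/s and angular speed of tile_b below 0.5 rad/s)))); the robot touches nothing.
It fails at once if the chart or a white tile is tipped more than 60 degrees from upright (angle between any of chart, tile_a, tile_b's own z axis and vertical above 1.0472 rad).
It fails at once if the chart or a white tile is let go of and falls more than about 12 mm ((contact force between the fingers and chart below 0.01 N and linear speed of chart above 0.5 m/s) or (contact force between the fingers and tile_a below 0.01 N and linear speed of tile_a above 0.5 m/s) or (contact force between the fingers and tile_b below 0.01 N and linear speed of tile_b above 0.5 m/s)).
It fails at once if a dark tile in the rack is moved by more than 12 mm (distance of any of old_a, old_b from where it was at the start of the episode above 0.012 m).
It fails at once if a bystander is moved by more than 30 mm (distance of any of dropper, stain, slide_box, beaker, marker, mouse from where it was at the start of the episode above 0.03 m).
It also fails if it takes over 72 s, if anything falls off the work surface, if the arm or the gripper's body presses on something with over 40 N, if the wrist force passes 120 N, or if a joint passes its speed limit or range.

## Working session

There is one attempt and no reset: what is moved stays moved. The work goes in short steps, each a Python script; the robot and the scene stay as the last script left them, time stands still between calls to the robot, and variables do not carry over. Pictures are saved under pics/ and viewed, at most 10 in all, crops included, and the job is handed in when it is done.

```bash
mkdir -p pics; ls; python3 - <<'E'
from rig import manip
import cv2,numpy as np,pickle
D={}
for n in("top","side"):
    c=manip.camera(n);D[n]=c;cv2.imwrite(f"pics/{n}0.png",c["image"][...,::-1])
    print(n,c["fx"],c["fy"],c["cx"],c["cy"],c["k1"],np.round(c["cam_to_world"],3).tolist())
c=manip.camera("wrist");print(c["fx"],c["k1"],np.round(c["mount"],3).tolist())
pickle.dump(D,open("d.pkl","wb"));print(manip.get_time(),manip.get_ee_rot())
E
```

```text
pics
top 370.8513579855596 370.8513579855596 318.59111910632623 197.34294062511307 -0.06532674660669126 [[0.024, -0.988, 0.15, 0.341], [-1.0, -0.027, -0.016, 0.059], [0.02, -0.15, -0.988, 1.344], [0.0, 0.0, 0.0, 1.0]]
side 431.862285853989 431.862285853989 321.7172161756831 202.58275433147605 -0.03060968481652492 [[-0.907, -0.289, 0.307, 0.134], [-0.421, 0.587, -0.692, 0.934], [0.019, -0.757, -0.654, 0.94], [0.0, 0.0, 0.0, 1.0]]
284.45504527267605 0.012157011978280985 [[0.0, -0.948, -0.317, 0.082], [1.0, 0.0, 0.001, -0.001], [-0.001, -0.317, 0.948, -0.121], [0.0, 0.0, 0.0, 1.0]]
0.15 [-3.11203325e+00 -4.20753748e-01  1.87324260e-04]
```

View pics/top0.png

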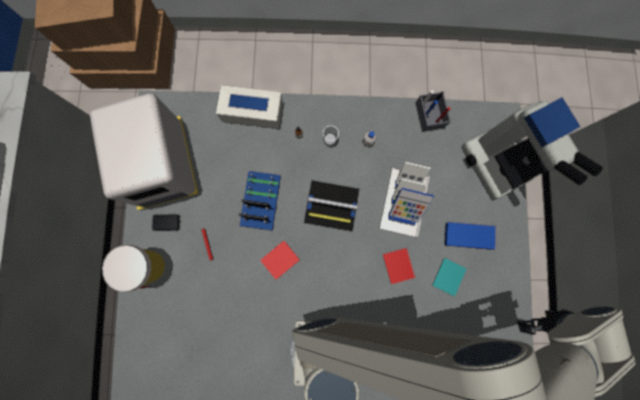

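View pics/side0.png

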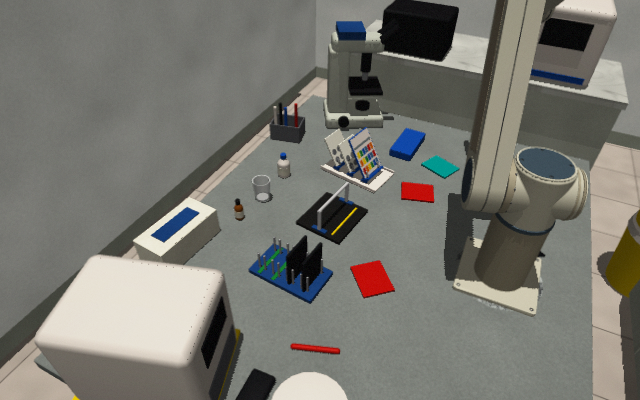

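The top view shows the rack at (260,200) with green marks at about (264,182) and (262,192), and the stand at (331,205) with its yellow line at (330,217). The drainer is at (407,202), with plates leaning away from the robot. The red and turquoise plates at (280,260), (399,266) and (449,276) are look-alikes, so I'll leave them. Next I'll enlarge the drainer and take measurements.

```bash
cat > h.py <<'E'
import cv2,numpy as np
from scipy.spatial.transform import Rotation as R
def rays(c,uv,T=None):
    T=c["cam_to_world"] if T is None else T
    p=(np.atleast_2d(np.float64(uv))-[c["cx"],c["cy"]])/[c["fx"],c["fy"]]
    q=p.copy()
    for _ in range(20): q=p/(1+c["k1"]*(q**2).sum(1,keepdims=True))
    d=np.c_[q,np.ones(len(q))]@T[:3,:3].T
    return T[:3,3],d
def onz(c,uv,z,T=None):
    o,d=rays(c,uv,T); return o+d*((z-o[2])/d[:,2:])
def blobs(c,m,z,roi,amin=15,T=None):
    k=np.zeros(m.shape,np.uint8);x0,y0,x1,y1=roi;k[y0:y1,x0:x1]=255
    k&=m.astype(np.uint8)*255
    out=[]
    for q in cv2.findContours(k,cv2.RETR_EXTERNAL,cv2.CHAIN_APPROX_NONE)[0]:
        if cv2.contourArea(q)<amin: continue
        M=cv2.moments(q);uv=[M["m10"]/M["m00"],M["m01"]/M["m00"]]
        P=onz(c,q[:,0],z,T)[:,:2]
        r=cv2.minAreaRect((P*1000).astype(np.float32))
        out.append((np.round(uv,1).tolist(),np.round(onz(c,uv,z,T)[0],4).tolist(),np.round(r[0],1).tolist(),np.round(r[1],1).tolist(),round(r[2],1)))
    return out
E
python3 - <<'E'
import pickle,cv2,numpy as np
from h import *
D=pickle.load(open("d.pkl","rb"))
for n,z,rois in(("top",1,dict(rack=(235,165,290,235),stand=(300,175,365,235),dr=(375,155,440,240))),("side",1,dict(rack=(245,225,335,305),stand=(295,185,370,245),dr=(315,120,400,195)))):
    c=D[n];h=cv2.cvtColor(c["image"],cv2.COLOR_RGB2HSV);H,S,V=cv2.split(h)
    g=(H>45)&(H<80)&(S>90)&(V>60);b=(H>100)&(H<130)&(S>100)&(V>40);y=(H>20)&(H<35)&(S>120);w=(S<60)&(V>150);k=V<45
    print(n)
    for t,m,zz,r in(("green",g,.015,"rack"),("blue",b,.015,"rack"),("yel",y,.012,"stand"),("black",(V<60)|y|(V>120)&0,.012,"stand"),("white",w,.012,"dr"),("dark",k,.115,"rack"),("barwhite",w,.0915,"stand")):
        for o in blobs(c,m,zz,rois[r]):print(t,*o)
a=D["top"]["image"][155:245,370:445];b=D["side"]["image"][115:200,315:400]
im=np.hstack([cv2.resize(a,(400,480),interpolation=2),cv2.resize(b,(400,480*1),interpolation=2)])
cv2.imwrite("pics/dr.png",im[...,::-1])
E
```

```text
top
green [258.0, 193.0] [0.5536, 0.2575, 0.015] [554.0, 261.2] [73.6, 8.3] 83.3
green [258.8, 180.5] [0.5999, 0.2568, 0.015] [600.5, 252.0] [67.2, 11.9] 84.7
blue [259.2, 212.1] [0.4842, 0.2496, 0.015] [487.5, 253.3] [117.2, 119.2] 83.6
blue [262.2, 187.3] [0.5751, 0.2432, 0.015] [575.1, 244.0] [116.3, 33.8] 83.0
blue [263.8, 176.0] [0.6169, 0.2394, 0.015] [616.8, 239.5] [115.0, 23.0] 83.6
yel [329.8, 217.2] [0.4726, -0.0048, 0.012] [473.0, -3.7] [151.9, 15.3] 81.3
black [329.6, 216.1] [0.4767, -0.004, 0.012] [478.5, -4.1] [174.2, 78.9] 81.1
black [333.5, 192.1] [0.5648, -0.0167, 0.012] [564.4, -16.9] [173.2, 57.9] 81.4
white [419.3, 182.2] [0.6104, -0.3333, 0.012] [622.4, -323.0] [102.0, 61.5] 63.4
white [395.9, 212.9] [0.4942, -0.2452, 0.012] [535.1, -277.0] [143.5, 231.2] 77.9
white [417.5, 165.4] [0.674, -0.3277, 0.012] [674.2, -327.6] [96.1, 11.2] 77.5
dark [255.0, 218.0] [0.4532, 0.2483, 0.115] [453.0, 248.4] [81.0, 8.3] 85.5
dark [256.9, 204.6] [0.4984, 0.2443, 0.115] [498.1, 243.9] [81.9, 11.9] 85.2
barwhite [332.7, 202.6] [0.5149, -0.01, 0.0915] [514.8, -9.3] [163.3, 8.0] 8
[... 875 characters left out ...]
] [0.5431, -0.1461, 0.012] [543.0, -146.8] [83.3, 5.8] 81.7
white [372.0, 169.5] [0.4841, -0.2946, 0.012] [483.4, -297.4] [60.0, 8.9] 80.8
white [368.7, 178.1] [0.477, -0.2407, 0.012] [534.7, -270.3] [125.5, 234.0] 78.3
white [362.5, 145.6] [0.5706, -0.4257, 0.012] [569.6, -423.1] [136.0, 20.0] 81.5
white [359.6, 137.7] [0.6013, -0.4744, 0.012] [600.5, -475.4] [147.3, 43.9] 77.8
white [338.2, 143.9] [0.6602, -0.3943, 0.012] [652.4, -365.2] [113.8, 283.0] 19.2
dark [303.9, 262.7] [0.4646, 0.2908, 0.115] [464.9, 287.4] [156.0, 103.6] 82.9
dark [323.3, 231.2] [0.4679, 0.1673, 0.115] [482.6, 181.3] [96.4, 65.0] 23.7
barwhite [331.4, 197.6] [0.5161, 0.0025, 0.0915] [515.6, -0.5] [147.3, 7.3] 82.7
```

View pics/dr.png

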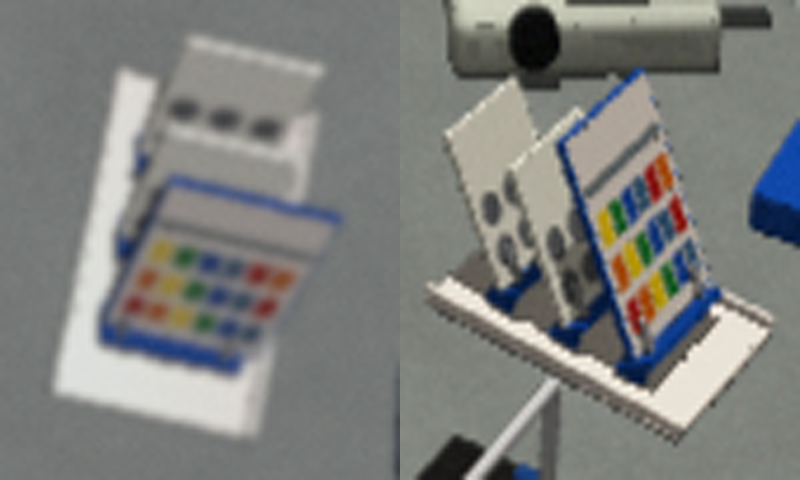

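The chart, blue-framed with coloured squares, is in the drainer slot nearest the robot at top px (410,205). The two welled white tiles stand behind it at (405,190) and (413,175). The stand and drainer +x both point towards the robot, and the green slots are the two far rack slots. Next I'll check reachability and tour with the wrist camera.

```bash
cat >> h.py <<'E'
def rot(yaw,lean,flip=1):
    """tool rotvec to hold a plate: fixture +x at yaw, top tipped 'lean' deg towards its -x; tool z=-u, y=flip*n"""
    a,l=np.radians([yaw,lean]);x=np.array([np.cos(a),np.sin(a),0]);z=np.array([0,0,1.])
    u=np.cos(l)*z-np.sin(l)*x;n=np.cos(l)*x+np.sin(l)*z
    Y=flip*n;Z=-u;return R.from_matrix(np.c_[np.cross(Y,Z),Y,Z]).as_rotvec(),u,n
def tcp(low,u,s): return np.array(low)+u*(s+.003)   # lower-edge point, grasp s up the plate
E
cat > look.py <<'E'
import sys
from rig import manip
import cv2,numpy as np,pickle
from h import *
def look(name,xy,yaw,flip,z=.27,off=.06):
    rv,_,_=rot(yaw,0,flip);M=R.from_rotvec(rv).as_matrix()
    manip.move_to(np.r_[np.array(xy)-off*M[:2,0],z],rv);manip.hold(.15)
    T=np.eye(4);T[:3,:3]=R.from_rotvec(manip.get_ee_rot()).as_matrix();T[:3,3]=manip.get_position()
    c=manip.camera("wrist");T=T@c["mount"];c["cam_to_world"]=T
    pickle.dump(c,open(name+".pkl","wb"));cv2.imwrite(f"pics/{name}.png",c["image"][...,::-1]);return c
E
python3 - <<'E'
from rig import manip
from h import *
for f in(1,-1):
    for nm,yaw,lean,low,s in(("chart",167.9,30,(.476,-.262,.024),125),("tile0",167.9,30,(.535,-.275,.024),88),("tile-60",167.9,30,(.593,-.288,.024),88),("stand",171.4,25,(.4717,-.003,.0137),125),("r1",174,0,(.5513,.247,.015),88),("r2",174,0,(.597,.243,.015),88),("down",168,0,(.535,-.275,.2),70)):
        rv,u,n=rot(yaw,lean,f)
        for e in(0,.12):
            q=manip.solve_ik(tcp(low,u,s/1000+e),rv);print(f,nm,e,None if q is None else np.round(q,2))
E
```

```text
1 chart 0 None
1 chart 0.12 None
1 tile0 0 None
1 tile0 0.12 None
1 tile-60 0 None
1 tile-60 0.12 None
1 stand 0 None
1 stand 0.12 None
1 r1 0 None
1 r1 0.12 None
1 r2 0 None
1 r2 0.12 None
1 down 0 None
1 down 0.12 None
-1 chart 0 [-0.44  0.76  1.42 -0.11  1.47 -0.19]
-1 chart 0.12 [-0.42  0.73  1.21 -0.11  1.71 -0.2 ]
-1 tile0 0 [-0.43  0.85  1.32 -0.11  1.49 -0.18]
-1 tile0 0.12 [-0.41  0.83  1.11 -0.1   1.72 -0.19]
-1 tile-60 0 [-0.41  0.93  1.14 -0.1   1.58 -0.18]
-1 tile-60 0.12 [-0.4   0.93  0.91 -0.1   1.82 -0.19]
-1 stand 0 [-0.06  0.64  1.67  0.04  1.27  0.07]
-1 stand 0.12 [-0.07  0.56  1.5   0.03  1.52  0.07]
-1 r1 0 [ 0.4   0.59  1.76 -0.    0.79  0.51]
-1 r1 0.12 [ 0.4   0.42  1.7  -0.    1.02  0.51]
-1 r2 0 [ 0.37  0.64  1.66 -0.    0.84  0.47]
-1 r2 0.12 [ 0.37  0.48  1.6  -0.    1.06  0.47]
-1 down 0 [-0.49  0.37  1.67 -0.    1.11 -0.29]
-1 down 0.12 [-0.49  0.26  1.53 -0.    1.34 -0.29]
```

```bash
python3 - <<'E'
from look import *
look("w_dr",(.535,-.275),168,-1,z=.30)
look("w_st",(.50,-.004),171.4,-1,z=.27)
look("w_rk",(.56,.247),174,-1,z=.27)
print(manip.get_time())
a,b,c=[cv2.resize(cv2.imread(f"pics/{n}.png"),(400,250),interpolation=3) for n in("w_dr","w_st","w_rk")]
cv2.imwrite("pics/wm.png",np.vstack([np.hstack([a,b]),np.hstack([c,c*0])]))
E
```

```text
4.475
```

View pics/wm.png

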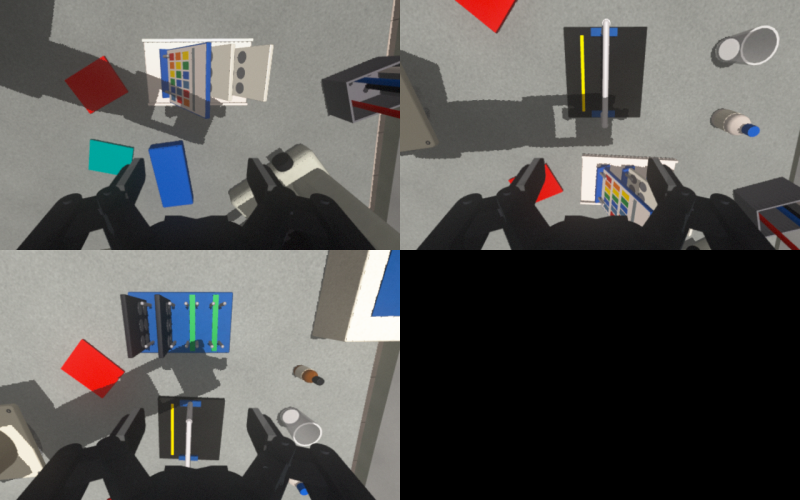

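The wrist tour shows the drainer tray at about (313,115) px full-scale, the stand's yellow line at (293,115), and the green strips at (307,115) and (344,115), all clear. Next I'll measure them.

```bash
python3 - <<'E'
import pickle
from h import *
def ms(n):
    c=pickle.load(open(n+".pkl","rb"));return c,cv2.split(cv2.cvtColor(c["image"],cv2.COLOR_RGB2HSV))
c,(H,S,V)=ms("w_st")
for o in blobs(c,(H>20)&(H<35)&(S>120)&(V>80),.012,(250,30,330,210)):print("yel",*o)
for o in blobs(c,(S<40)&(V>130),.0915,(310,25,345,205)):print("bar",*o)
c,(H,S,V)=ms("w_rk")
for o in blobs(c,(H>45)&(H<80)&(S>90)&(V>60),.015,(280,50,370,180)):print("green",*o)
for o in blobs(c,(H>100)&(H<130)&(S>100)&(V>40),.015,(180,50,385,180)):print("blue",*o)
c,(H,S,V)=ms("w_dr")
w=(S<40)&(V>190)
for zz in(.005,.012):
  for o in blobs(c,w,zz,(210,50,445,190),40):print("tray",zz,*o)
b=(H>100)&(H<130)&(S>100)&(V>50)
for o in blobs(c,b,.154,(250,50,345,200),30):print("chart",*o)
im=c["image"][50:200,210:450];cv2.imwrite("pics/drw.png",cv2.resize(im,(800,500),interpolation=cv2.INTER_CUBIC)[...,::-1])
E
```

```text
yel [291.9, 112.8] [0.4751, 0.0083, 0.012] [473.6, -1.9] [150.9, 8.5] 81.5
bar [341.8, 197.5] [0.5201, -0.087, 0.0915] [519.8, -86.4] [16.5, 5.6] 83.0
bar [328.2, 73.4] [0.5221, 0.0407, 0.0915] [517.5, 21.4] [120.9, 31.8] 81.3
green [307.4, 114.6] [0.5534, 0.2535, 0.015] [552.8, 249.2] [107.7, 11.1] 83.2
green [343.8, 114.5] [0.5993, 0.2487, 0.015] [598.5, 244.2] [110.0, 11.3] 83.5
blue [309.1, 113.3] [0.5557, 0.2549, 0.015] [530.6, 252.3] [117.2, 201.9] 83.9
tray 0.005 [260.2, 160.6] [0.4451, -0.3175, 0.005] [449.4, -311.0] [36.8, 46.2] 77.9
tray 0.005 [428.9, 115.1] [0.6936, -0.3049, 0.005] [692.6, -309.1] [121.5, 8.5] 77.9
tray 0.005 [307.1, 91.7] [0.5335, -0.2391, 0.005] [537.7, -275.7] [144.2, 235.4] 78.2
tray 0.012 [260.2, 160.6] [0.4467, -0.3164, 0.012] [450.9, -310.1] [36.2, 45.4] 77.9
tray 0.012 [428.9, 115.1] [0.691, -0.3041, 0.012] [690.0, -308.2] [119.4, 8.4] 77.9
tray 0.012 [307.1, 91.7] [0.5336, -0.2393, 0.012] [537.7, -275.3] [141.8, 231.5] 78.2
chart [286.0, 132.8] [0.5087, -0.2749, 0.154] [508.7, -275.0] [8.9, 5.5] 76.0
chart [297.2, 120.0] [0.5213, -0.266, 0.154] [521.1, -266.3] [9.6, 7.3] 77.1
chart [262.6, 116.3] [0.4916, -0.2563, 0.154] [491.3, -258.8] [67.0, 10.2] 77.5
chart [332.6, 125.8] [0.5518, -0.2776, 0.154] [550.5, -283.6] [108.1, 7.3] 78.4
```

View pics/drw.png

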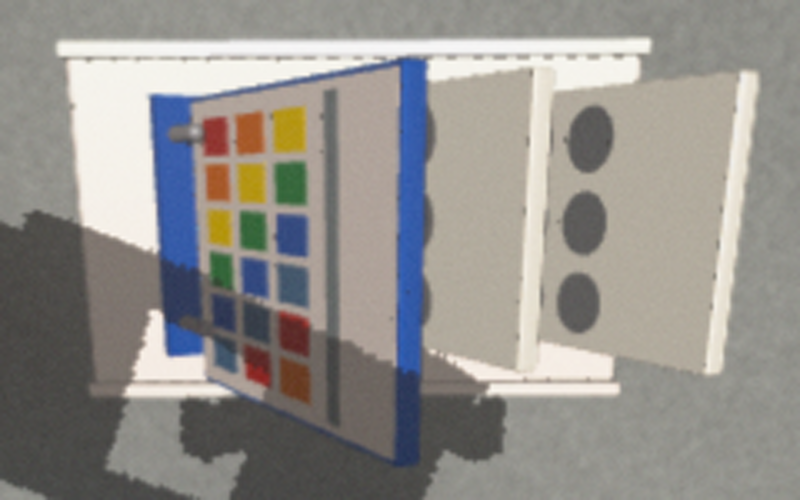

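The top strips fit the model: the chart's measures 108×7 mm, within 2 mm in x of the tray prediction and 4 mm off laterally. Now I'll grip the chart.

```bash
python3 - <<'E'
from rig import manip
from h import *
rv,u,n=rot(168.2,30,-1)
top=np.array([.5507,-.2832,.1539]);g=top-u*(.025-.003)
manip.command_gripper(.038,40)
manip.move_to(g+u*.10,rv)
f0=manip.get_contact_force()
manip.servo_line(g,rate=.12)
print("f",manip.get_contact_force()-f0)
print(manip.command_gripper(.0,40),manip.get_width(),manip.get_grip_force(),manip.get_contact_force()-f0,manip.get_position()-g)
manip.servo_line(g+u*.15,rate=.12)
manip.hold(.2)
print("w",manip.get_width(),manip.get_grip_force(),manip.get_contact_force()-f0,manip.get_time())
c=manip.camera("side");cv2.imwrite("pics/s1.png",c["image"][60:260,240:500][...,::-1].repeat(2,0).repeat(2,1))
E
```

```text
f [0.10486885 0.06493827 0.1345217 ]
False 0.007078330745674905 39.51508820056915 [ 1.89715543 -0.86734358  2.21233231] [ 0.0007454  -0.00027383  0.00054419]
w 0.007078448942169137 38.94896149635315 [ 0.28682065  0.1510674  -2.54026404] 9.7083
```

View pics/s1.png

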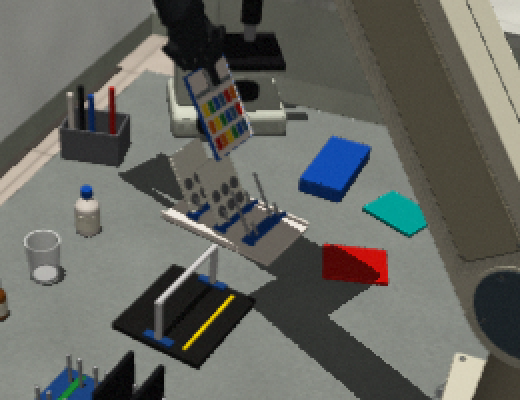

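The chart is held squarely (crop px ~(222,115)), with both tiles still in the drainer. Next is the stand.

```bash
python3 - <<'E'
from rig import manip
from h import *
rv,u,n=rot(171.5,25,-1)
low=np.array([.4692,-.0018,.0137]);g=tcp(low,u,.125)
manip.move_to(g+u*.13+n*.006,rv);manip.hold(.2)
f0=manip.get_contact_force()
F=lambda:manip.get_contact_force()-f0
manip.servo_line(g+u*.006+n*.006,rate=.12);print("a",F())
p=g+u*.006+n*.0015
manip.servo_line(p,rate=.04);print("b",F())
for i in range(14):
    p=p-np.array([0,0,.001]);manip.servo_line(p,rate=.02)
    f=F();print(i,np.round(f,2))
    if f[2]>2.5:break
for i in range(8):
    if F()@n>2.5:break
    p=p-n*.0007;manip.servo_line(p,rate=.02);print("n",i,np.round(F(),2))
print("final off along u,n mm",1e3*(manip.get_position()-g)@u,1e3*(manip.get_position()-g)@n,manip.get_time())
c=manip.camera("side");cv2.imwrite("pics/s2.png",cv2.resize(c["image"][140:260,280:400],(600,600),interpolation=2)[...,::-1])
E
```

```text
a [ 0.72999136 -0.54176993  1.07937651]
b [ 0.74539169 -0.24297288  0.31017041]
0 [ 0.9  -0.05 -0.68]
1 [ 0.13  0.18 -0.29]
2 [ 0.84 -0.95  0.71]
3 [ 1.33  0.09 -0.19]
4 [-0.14  0.54  0.37]
5 [-0.1  -0.58  3.51]
n 0 [-2.54  0.59  7.14]
final off along u,n mm 0.6442172685492978 -0.98296559153808 14.25
```

View pics/s2.png

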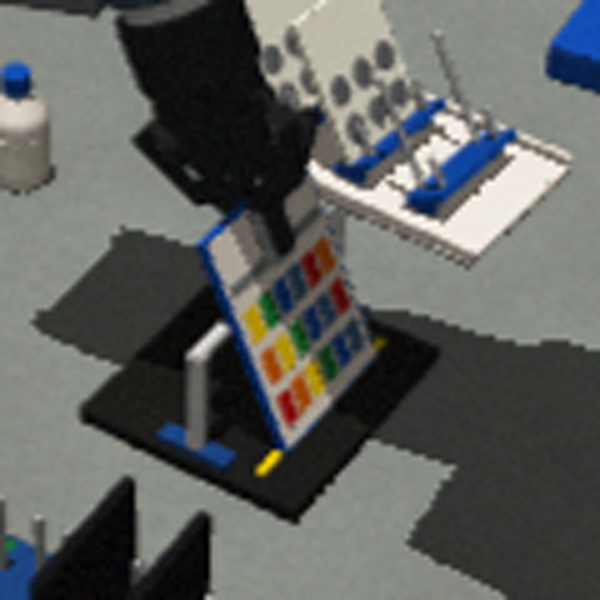

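The chart's lower edge sits along the yellow line (crop px (285,445) to (380,345)), its back is on the bar, and there is contact in both directions. Next I'll release it and check.

```bash
python3 - <<'E'
from rig import manip
from h import *
rv,u,n=rot(171.5,25,-1)
manip.command_gripper(.03);manip.hold(.3)
p=manip.get_position();print("grip",manip.get_grip_force(),manip.get_contact_force())
manip.servo_line(p+u*.13,rate=.12)
rv2,u2,n2=rot(168.2,0,-1)
for n_ in("side","top"):
    c=manip.camera(n_);cv2.imwrite(f"pics/{n_}3.png",c["image"][...,::-1])
    H,S,V=cv2.split(cv2.cvtColor(c["image"],cv2.COLOR_RGB2HSV))
    if n_=="top":
        for o in blobs(c,(H>20)&(H<35)&(S>120),.012,(300,175,365,235),2):print("yel",*o)
        tp=c["image"][160:240,290:370]
    else: sd=c["image"][140:240,290:390]
cv2.imwrite("pics/s3.png",np.hstack([cv2.resize(x,(400,400),interpolation=2) for x in(sd,tp)])[...,::-1])
print(manip.get_time())
E
```

```text
grip 0.0 [-0.33471595  0.31037572  0.2748582 ]
yel [310.9, 213.7] [0.4835, 0.0635, 0.012] [482.4, 65.0] [14.5, 18.0] 1.5
16.275
```

View pics/s3.png

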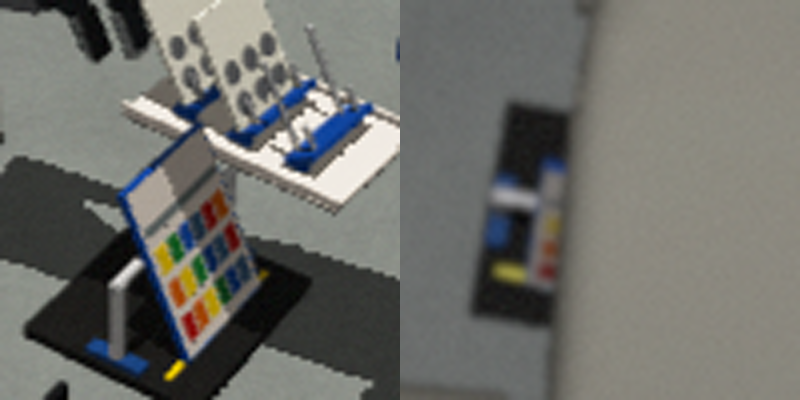

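The chart leans by itself on the bar, square to the line, with yellow showing at both ends (side crop (175,370) and (263,275)). Next are the tiles, far one first; I'll get their top edges from the earlier wrist image.

```bash
python3 - <<'E'
import pickle
from h import *
c=pickle.load(open("w_dr.pkl","rb"));H,S,V=cv2.split(cv2.cvtColor(c["image"],cv2.COLOR_RGB2HSV))
z=.024+.110*np.cos(np.pi/6)
print("z",z,"chart slot",)
for nm,roi in(("far",(418,68,442,165)),("near",(362,70,379,162))):
    for o in blobs(c,(S<45)&(V>200),z,roi,30):print(nm,*o)
d=np.radians(168.2);xd=np.array([np.cos(d),np.sin(d)])*1e3
for s in(0,-60):print("pred",np.array([537,-275.5])+xd*(s-55)/1e3)
E
```

```text
z 0.11926279441628826 chart slot
far [428.8, 115.5] [0.6509, -0.2913, 0.1193] [650.4, -294.0] [88.1, 5.4] 78.3
near [370.7, 118.3] [0.5929, -0.2817, 0.1193] [595.1, -281.6] [89.1, 17.1] 77.9
pred [ 590.83770638 -286.74728285]
pred [ 649.56974971 -299.01704596]
```

```bash
cat > tile.py <<'E'
from rig import manip
from h import *
def pick(top):
    rv,u,n=rot(168.2,30,-1);g=np.array(top)-u*(.022-.003)
    manip.command_gripper(.036,40)
    manip.move_to(g+u*.10,rv);f0=manip.get_contact_force()
    manip.servo_line(g,rate=.12);print("f",np.round(manip.get_contact_force()-f0,2))
    manip.command_gripper(0,40);print("w",manip.get_width(),manip.get_grip_force(),np.round(manip.get_contact_force()-f0,2))
    manip.servo_line(g+u*.15,rate=.12);print("held",manip.get_width(),manip.get_time())
def place(slot):
    rv,u,n=rot(173.5,0,-1);g=tcp([*slot,.015],u,.088)
    manip.move_to(g+u*.13,rv)
    manip.servo_line(g+u*.062,rate=.15);manip.hold(.3)
    f0=manip.get_contact_force()
    h=.062
    while h>-.008:
        h-=.004 if h>.0085 else .001
        manip.servo_line(g+u*h,rate=.06 if h>.0085 else .02)
        f=manip.get_contact_force()-f0
        if abs(f).max()>2.5 or h<.004:print(round(h,4),np.round(f,2))
        if f[2]>3.5 or abs(f[:2]).max()>12:break
    print("end h",h,"t",manip.get_time(),"pos err",np.round(1e3*(manip.get_position()-g),2))
    return h
def release():
    manip.command_gripper(.03);manip.hold(.2);print("grip",manip.get_grip_force())
    manip.servo_line(manip.get_position()+[0,0,.12],rate=.15)
E
python3 - <<'E'
from tile import *
pick((.6503,-.2942,.1193))
if .005<manip.get_width()<.011:
    h=place((.5982,.2442))
    if h<.005: release()
    print(manip.get_time())
E
```

```text
f [ 0.2  -0.18  1.89]
w 0.00731792280077387 41.05461537837982 [ 2.97 -0.04  4.06]
held 0.007608470888963559 20.4333
0.004 [-0.11  0.76  0.01]
0.003 [-0.24 -0.22 -0.86]
0.002 [ 0.03 -0.28 -0.9 ]
0.001 [-1.59  0.64 -0.31]
-0.0 [-0.46  0.35  4.83]
end h -2.6020852139652106e-17 t 28.4583 pos err [0.31 0.13 0.48]
grip 0.0
29.95
```

The first tile went down freely and met the floor at exactly the nominal height. Now the second.

```bash
python3 - <<'E'
from tile import *
pick((.592,-.2815,.1193))
if .005<manip.get_width()<.011:
    h=place((.5525,.2492))
    if h<.005: release()
    rv,_,_=rot(173.5,0,-1)
    manip.servo_line(manip.get_position()+[0,0,.06]);
    from look import look
    look("w_end",(.56,.247),174,-1,z=.32)
    print(manip.get_time())
    c=manip.camera("side")["image"];w=cv2.imread("pics/w_end.png")
    cv2.imwrite("pics/end.png",np.hstack([cv2.resize(c[130:320,230:420],(400,400),interpolation=2)[...,::-1],cv2.resize(w[:260,150:410],(400,400),interpolation=2)]))
E
```

```text
f [-0.62 -1.21  0.49]
w 0.00757813269905379 40.46334207057953 [2.24 0.02 2.29]
held 0.00742053599844453 34.8583
0.004 [0.08 0.57 0.14]
0.003 [0.45 1.23 0.79]
0.002 [0.12 0.3  0.47]
0.001 [-0.86  0.88  0.8 ]
-0.0 [-2.5  -0.05  8.37]
end h -2.6020852139652106e-17 t 42.85 pos err [0.23 0.11 0.62]
grip 0.0
45.4667
```

View pics/end.png

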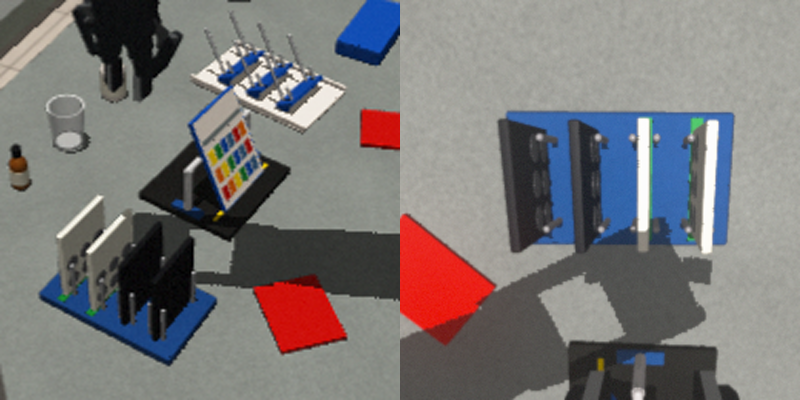

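Both tiles stand in the green slots, at wrist crop px (644,185) and (709,187), and the chart still leans. One numeric check of the tile tops before I hand in.

```bash
python3 - <<'E'
import pickle
from h import *
c=pickle.load(open("w_end.pkl","rb"));H,S,V=cv2.split(cv2.cvtColor(c["image"],cv2.COLOR_RGB2HSV))
for o in blobs(c,(S<60)&(V>110),.125,(300,70,365,170),40):print(*o)
E
```

```text
[349.3, 131.9] [0.5965, 0.2353, 0.125] [592.0, 241.4] [95.5, 41.2] 87.3
[307.7, 116.9] [0.5535, 0.2555, 0.125] [551.4, 250.8] [89.6, 12.4] 84.0
[332.0, 71.0] [0.5828, 0.2972, 0.125] [582.9, 297.2] [1.9, 64.8] 84.0
```

The tops are within about 2 mm of the slot centres, so the tiles are upright and centred.

```bash
python3 -c "
from rig import manip
print(manip.sign_off(),manip.get_time())"
```

```text
the job is handed in; nothing more can be done
the job is handed in; nothing more can be done
```

The job is handed in, with no verdict shown: the chart leans by itself on the stand's bar along the yellow line, and both white tiles stand upright on the floor of the two green slots.

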